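# Test-jog the repaired control box

## Robot

A 6-joint arm with a two-finger parallel gripper is mounted at the origin on the work surface. World frame = base frame: x ahead of the robot, y to its left, z up, the work surface at z = 0. Lengths are in m, angles in rad, forces in N, time in s.
With the tool pointing down it reaches from about 0.325 to 0.9 m from the base axis. Payload 6.1 kg.
Tool frame: the origin (TCP) lies at the very end of the fingers, on their centre line; the grasp point (between the pads) lies 19 mm behind it; y points along the fingers, z is the direction in which the jaws open and shut, and the axes are right-handed (so a half turn about y gives the same grasp; the last joint's range is limited). The gripper opens to 85 mm and grips with 20 to 120 N. Pads are 22 mm wide; open, the fingers measure 114 mm over their backs; the gripper's body (76 mm by 85 mm) begins 54 mm behind the grasp point. The pads swing forward as they close: fully open they stand 13 mm farther back than shut.
Start: joints at [-0.126, 0.22, 1.526, -0, 1.395, -0.126], TCP at [0.625, -0, 0.231] pointing down, gripper open.
Joint ranges: [-2.98, 2.98], [-0.91, 2.08], [0.09, 2.57], [-1.24, 4.39], [0.2, 2.65], [-2.68, 2.68]. Speed limits (rad/s): [2.57, 2.57, 3.01, 3.14, 3.14, 3.14].

## Interface

Orientations are given as [roll, pitch, yaw] about the fixed x, y, z axes, in that order (R = Rz(yaw) Ry(pitch) Rx(roll)).
In Python, from plant import robot gives the robot as it stands. The module is installed in compiled form; this text tells all that it offers.
- The arm moves only by the shell command python3 -m crank 'ROWS'. ROWS is JSON, a list of rows, each a list of 5 numbers: the opening, from 0 (shut) to 1 (fully open), then the shift along the world's x, y, z scaled (see below), then the turn about the world's z scaled (see below). A call has exactly 8 rows; each row shifts and turns the commanded pose from where the row before left it; what a row does not reach is not made up. The controller multiplies each number of a shift by 6 cm and each number of a turn by 4 degrees. A row lasts 1/8 s, in which the tool goes at most 62.5 mm and 10.7 degrees, less where a joint would pass 70% of its speed; a pose out of reach is approached as far as the arm can. A call with a number of a shift or a turn outside -1 to 1 is refused whole. A call with a gripper value outside its range is refused whole. The fingers move at their own pace and stop on an object; the grip force is fixed at half the most. Time passes only in rows, so rows that do not move let the fingers close, or fill a call up. It gives the time, the measured TCP pose, the force and the opening at its end, in the units of the state.
- robot.get_obs(): the state, without advancing time (a new reading comes with each control period).
- robot.get_image(name): name is "scene" or "side" or "wrist"; returns (picture, depth): 480x640x3 uint8, red, green, blue; 480x640 float32, m along the optical axis (not along the pixel's ray), 0 where there is no reading.
- robot.camera_info(name): a dict with "camera_matrix" (3x3 intrinsics, pixels), "rvec" (rotation vector, rad) and "tvec" (3), from world to camera coordinates, as OpenCV has them. Camera axes: x right, y down, z forward; pixel columns grow to the right and rows downward; lengths in m; the calibration is good to about 2 mm. The wrist camera is an equidistant fisheye: a pixel r from the principal point sees the ray r / f radians off the axis. A picture is of the moment at which its call begins: read the wrist's pose just before it. camera_info takes no time and is no camera call; for the wrist camera it gives the pose at the moment of the call.
- robot.close_job(): hands the job in, once; it reports no verdict.
The state is a dict: "time_s": time; "qpos": joint angles; "dq": joint speeds; "effort": joint torques, N m; "position": TCP position; "ee_rot": TCP orientation; "contact_force": force on the tool from outside, world axes, zero at the start; "moment": the same for the moment, N m; "width": opening from 0.0 (shut) to 1.0 (fully open).
Only numpy, scipy, OpenCV 4.12 (cv2) and the standard library are available. Lean on these libraries where they do the work, as an engineer would, in place of code of your own. Each camera call takes 0.05 s, during which the arm holds its last target.

## Task

Try out the repaired jog controller on the bench: set its selector knob to the third click, counted clockwise from its anticlockwise end stop, and let go of it. Then push the joystick fully over to the side away from the selector, hold it there for at least two seconds, and let it spring back to the middle. Never push the stick towards the selector, and leave the other things on the bench where they are.

Things in the scene. Friction and masses are not known exactly. Their poses are not given: they have to be found in the camera images.
- console: The jog controller, fixed to the bench: flat grey case with a bare aluminium top panel, 200 mm up the slope by 280 mm wide, on a steel stand. Origin on the bench under the panel's middle; x away from the robot (up the slope), y to the left along the panel, z up; turned only about the vertical. The panel slopes 30 degrees: its normal leans 30 degrees from vertical towards the console's -x.
- panel_centre (a point): Middle of the panel's surface, 96.5 mm above the console's origin. x up the slope, y left along the panel, z the panel's outward normal. In this frame the selector's axis is at x -20, y -70 mm, the joystick's pivot at x -20, y +70; both stand along z. A flat round meter (62 mm, 6 mm thick) lies at x 53, y 0; its needle swings left as the stick tilts left.
- selector (a joint): Selector angle, rad: 0 at the anticlockwise end stop, growing clockwise seen looking down on the panel, to 2.618. Seven detents, 0.436 rad (25 degrees, 0.1 N m) apart, each with a black tick mark. Third click: 1.309, pointer straight up the slope; at 0 the pointer is 75 degrees left of that. Starts at the end stop or the first click, and rests in a detent when free.
- selector_grip (a point): Point on the selector's axis 30 mm above the panel. The knob is a black bar 42 mm long, 14 mm wide, its top 43 mm above the panel, over a disc 44 mm across and 6 mm high. The frame turns with the knob: x along the bar towards the white pointer mark, z the panel's normal.
- stick (a joint): Joystick tilt, rad: 0 upright on the panel, positive to the left (+y of the console, away from the selector), stops at +0.42 and -0.42. It rocks only left and right. A spring returns it to 0 (about 4 N at the ball for full tilt).
- stick_ball (a point): Centre of the black ball, 26 mm across, on top of the joystick, 75 mm from the pivot (which is in the panel's surface). Steel shaft below it 10 mm thick, with a low rubber boot 52 mm across and 16 mm high at its foot. The frame tilts with the stick; z along the shaft.
- toroid: Bystander, loose: ring-shaped copper-wound transformer lying flat, 86 mm across, 45 mm high; origin at the centre of its underside.
- tube: Bystander, loose: glass valve standing on its black base, 42 mm across, 80 mm high; origin at the centre of its underside.
- can_cap: Bystander, loose: plain aluminium capacitor can standing upright, 35 mm across, 70 mm high; origin at the centre of its underside.
- screwdriver: Bystander, loose: screwdriver lying on the bench, 170 mm long; origin under the middle of its length, x towards the blade.
- tin: Bystander, loose: small open steel bowl, 70 mm across, 30 mm high; origin at the centre of its underside.
- heatsink: Bystander, loose: dark finned heat sink, 50 x 60 x 29 mm; origin at the centre of its underside.

How it is judged:
On the way, in this order (a step that is already met when the one before it is completed fails the run):
1. the selector stands at the third click from its end stop and is let go (value of joint selector between 1.209 and 1.409 rad and contact force between the fingers and selector below 0.1 N), for 0.3 s.
2. with the selector there, the stick is held fully over, away from the selector (value of joint selector between 1.179 and 1.439 rad and value of joint stick above 0.32 rad), for 1.8 s.
3. the stick is back in the middle (value of joint stick between -0.06 and 0.06 rad), for 0.2 s.
At the end, for the whole second after the job is handed in: The selector stands at the third click (1.309 rad within 0.1), the stick is at rest in the middle (within 0.06 rad) (all of step 3 and value of joint selector between 1.209 and 1.409 rad and velocity of joint stick between -0.05 and 0.05 rad/s); the robot touches nothing.
It fails at once if the stick is pushed towards the selector (tilt beyond -0.25 rad) (value of joint stick below -0.25 rad).
It fails at once if a bystander is moved by more than 30 mm (distance of any of toroid, tube, can_cap, screwdriver, tin, heatsink from where it was at the start of the episode above 0.03 m).
It also fails if it takes over 53 s, if anything falls off the work surface, if the arm or the gripper's body presses on something with over 40 N, if the wrist force passes 120 N, or if a joint passes its speed limit or range.

## Working session

There is one attempt and no reset: what is moved stays moved. The work goes in short steps, Python scripts to look and compute and a shell command to move; the robot and the scene stay as the last step left them, time stands still between calls to the robot, and variables do not carry over. Pictures are saved under pics/ and viewed, and the job is handed in when it is done.

```bash
mkdir -p pics; python3 - <<'E'
from plant import robot
import cv2
o=robot.get_obs()
for k,v in o.items(): print(k,v)
for n in ["scene","side","wrist"]:
    i=robot.camera_info(n); print(n,i)
    p,d=robot.get_image(n); cv2.imwrite(f"pics/{n}0.png",p[:,:,::-1])
    import numpy as np; np.savez(f"{n}0.npz",p=p,d=d,K=i["camera_matrix"],r=i["rvec"],t=i["tvec"])
E
```

```text
time_s 0.0
qpos [-1.26131052e-01  2.21245801e-01  1.52765494e+00 -1.01234651e-06
  1.39471453e+00 -1.26110183e-01]
dq [-0.00232392  0.00035005  0.00021366  0.00118776 -0.00037144 -0.00054056]
effort [-5.06932320e-04 -4.96913910e+01 -3.89390445e+01 -4.46828235e-04
  1.12446505e-02  2.49123751e-06]
position [6.24368071e-01 5.65609938e-05 2.30163877e-01]
ee_rot [-1.57280301e+00  2.53408556e-04 -1.57081727e+00]
contact_force [-0.03746975  0.01872146  0.24139066]
moment [-0.00661313 -0.02761018  0.00544215]
width 1.0022953173926141
scene {'camera_matrix': array([[608.25057342,   0.        , 318.45292913],
       [  0.        , 608.25057342, 237.0060691 ],
       [  0.        ,   0.        ,   1.        ]]), 'rvec': array([ 2.36621265,  0.96645035, -0.28312324]), 'tvec': array([-0.41736807, -0.23727217,  1.43773479])}
side {'camera_matrix': array([[494.97787819,   0.        , 318.1959377 ],
       [  0.        , 494.97787819, 244.41510801],
       [  0.        ,   0.        ,   1.        ]]), 'rvec': array([ 0.47816662, -2.61667931,  1.38848224]), 'tvec': array([0.53586477, 0.20092093, 0.88290287])}
wrist {'camera_matrix': array([[371.64829954,   0.        , 320.303575  ],
       [  0.        , 371.64829954, 237.65473147],
       [  0.        ,   0.        ,   1.        ]]), 'rvec': array([-2.81273803e+00, -6.01862867e-04,  6.12948048e-04]), 'tvec': array([-0.62495325, -0.04248574,  0.37911946])}
```

View pics/scene0.png

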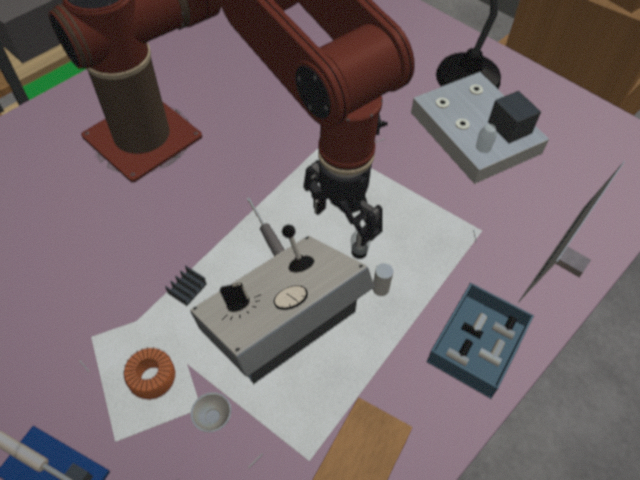

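View pics/side0.png

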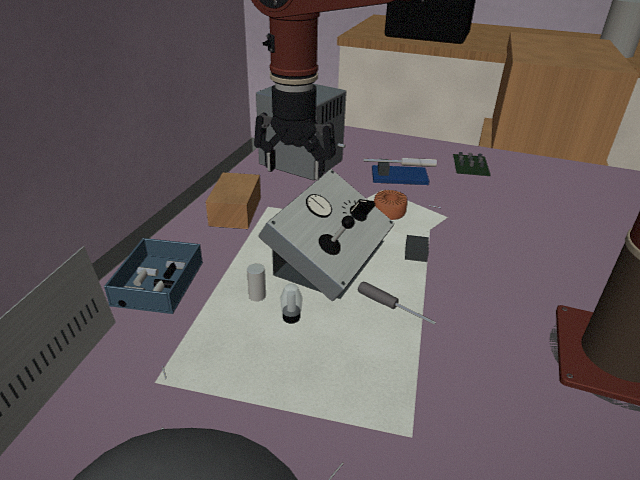

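View pics/wrist0.png

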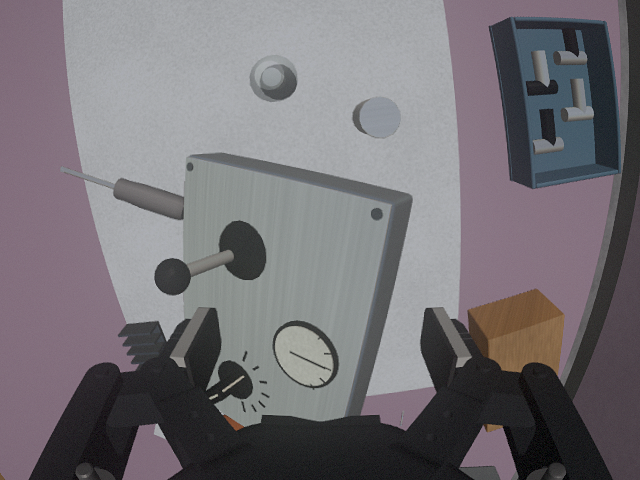

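The scene view shows the console with its knob at about (235,298), stick ball at (289,231), boot at (301,263) and meter at (291,297). The wrist view shows the meter at (306,354), boot at (243,250) and knob at (235,380). Next I'll measure the pose.

```bash
cat > h.py <<'E'
import numpy as np, cv2
def load(n): 
    z=np.load(n+".npz"); return z
def deproj(z,us,vs,d,fish):
    K=z["K"];R=cv2.Rodrigues(z["r"])[0];t=z["t"].ravel()
    x=(us-K[0,2])/K[0,0];y=(vs-K[1,2])/K[1,1]
    if fish:
        r=np.hypot(x,y)+1e-12; s=np.tan(r)/r; x=x*s;y=y*s
    P=np.stack([x*d,y*d,d],-1)
    return (P-t)@R
def proj(z,P,fish):
    R=cv2.Rodrigues(z["r"])[0];t=z["t"].ravel();K=z["K"]
    c=np.atleast_2d(P)@R.T+t
    x=c[:,0]/c[:,2];y=c[:,1]/c[:,2]
    if fish:
        r=np.hypot(x,y)+1e-12; s=np.arctan(r)/r; x=x*s;y=y*s
    return np.stack([x*K[0,0]+K[0,2],y*K[1,1]+K[1,2]],-1)
E
python3 - <<'E'
from h import *
pts={"scene":{"meter":(291,297),"boot":(301,263),"ball":(289,231)},"wrist":{"meter":(306,354),"boot":(243,250),"ball":(172,276)},"side":{"meter":(319,206),"boot":(330,243),"ball":(348,222)}}
for n in pts:
    z=load(n+"0");f=n=="wrist"
    v,u=np.mgrid[0:480,0:640]
    P=deproj(z,u.astype(float),v.astype(float),z["d"],f)
    for k,(a,b) in pts[n].items():
        w=P[b-2:b+3,a-2:a+3].reshape(-1,3); print(n,k,np.median(w,0).round(4))
    # bright panel points
    g=z["p"].astype(int)
    m=(P[...,0]>.45)&(P[...,0]<.9)&(abs(P[...,1])<.25)&(P[...,2]>.045)&(P[...,2]<.15)&(g.sum(-1)>240)&(np.ptp(g,axis=-1)<40)&(z["d"]>0)
    Q=P[m]
    best=0
    rng=np.random.default_rng(0)
    for _ in range(500):
        a=Q[rng.choice(len(Q),3)];nn=np.cross(a[1]-a[0],a[2]-a[0]);l=np.linalg.norm(nn)
        if l<1e-5: continue
        nn/=l; i=abs((Q-a[0])@nn)<.003
        if i.sum()>best: best=i.sum();I=i
    q=Q[I];c=q.mean(0);nn=np.linalg.svd(q-c,full_matrices=False)[2][2];nn*=np.sign(nn[2])
    print(n,"plane",len(q),c.round(4),nn.round(4),"tilt",np.degrees(np.arccos(nn[2])),"yaw",np.degrees(np.arctan2(-nn[1],-nn[0])))
E
```

```text
scene meter [ 0.6142 -0.105   0.1297]
scene boot [ 0.5635 -0.0309  0.1017]
scene ball [ 0.5286 -0.0243  0.1612]
scene plane 7675 [ 0.5786 -0.1068  0.104 ] [-0.4941  0.0672  0.8668] tilt 29.91115201728183 yaw -7.745434104500273
wrist meter [ 0.6135 -0.1     0.1279]
wrist boot [ 0.5636 -0.0209  0.0999]
wrist ball [ 0.527  -0.0162  0.1614]
wrist plane 34908 [ 0.5908 -0.0496  0.1057] [-0.4977  0.0696  0.8645] tilt 30.170679011241212 yaw -7.959071239085854
side meter [ 0.6081 -0.0997  0.1239]
side boot [ 0.5533 -0.0149  0.0961]
side ball [ 0.5175 -0.0098  0.1557]
side plane 6171 [ 0.5677 -0.0766  0.094 ] [-0.495   0.0664  0.8664] tilt 29.960411897492232 yaw -7.637213817549866
```

```bash
cat >> h.py <<'E'
def frame(yaw=np.radians(-7.8)):
    c,s=np.cos(yaw),np.sin(yaw); C,S=np.cos(np.pi/6),.5
    ex=np.array([C*c,C*s,S]);ey=np.array([-s,c,0]);n=np.array([-S*c,-S*s,C])
    return ex,ey,n
C0=np.array([.571,-.0955,.0965])
def W(p,C=None):
    ex,ey,n=frame(); return (C0 if C is None else C)+p[0]*ex+p[1]*ey+p[2]*n
E
python3 - <<'E'
from h import *
F=[(.1,.14,0),(.1,-.14,0),(-.1,.14,0),(-.1,-.14,0),(.053,0,.006),(-.02,.07,.016),(-.02,.07,.075),(-.02,-.07,.043),(-.02,-.07,0)]
for n,crop in (("scene",(180,200,200,200)),("wrist",(140,120,300,310)),("side",(240,150,180,160))):
    z=load(n+"0");im=z["p"][:,:,::-1].copy()
    x,y,w,h=crop;k=800/w if n!="wrist" else 1.9
    k=min(k,600/h)
    big=cv2.resize(im[y:y+h,x:x+w],None,fx=k,fy=k,interpolation=cv2.INTER_CUBIC)
    for p in F:
        q=proj(z,W(p),n=="wrist")[0]; cv2.drawMarker(big,tuple(int(a) for a in ((q+.5-(x,y))*k)),(0,0,255),0,14,1)
    cv2.imwrite(f"pics/{n}_ov.png",big)
E
```

```text
(no output)
```

View pics/wrist_ov.png

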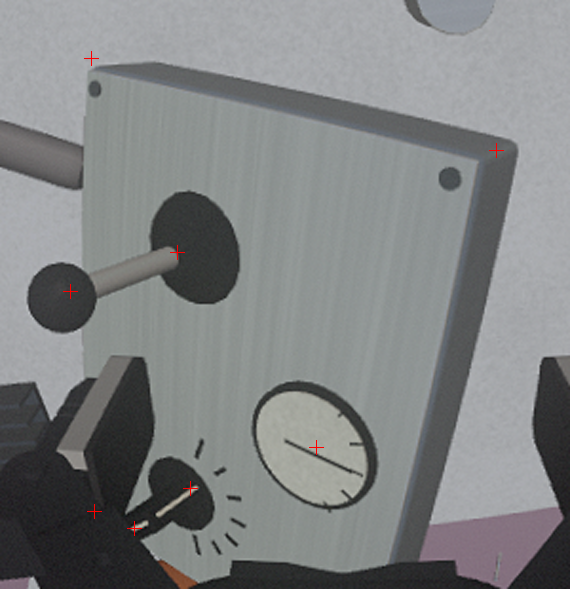

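View pics/scene_ov.png

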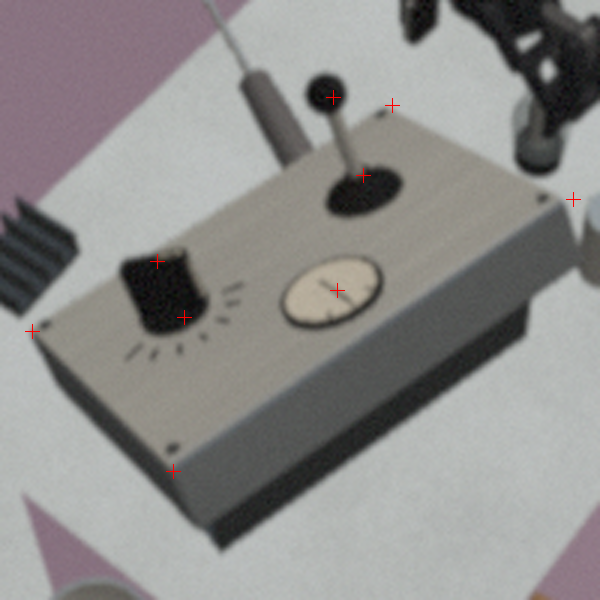

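View pics/side_ov.png

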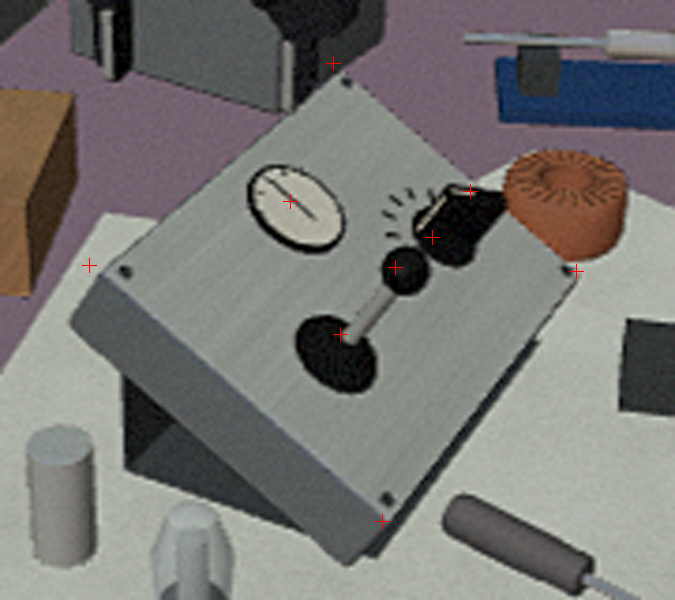

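```bash
sed -i 's/C0=np.array(.*/C0=np.array([.569,-.097,.0965])/' h.py; python3 - <<'E'
from h import *
ex,ey,n=frame()
def ray(z,u,v,fish,h):
    a=deproj(z,np.array([float(u)]),np.array([float(v)]),np.array([1.]),fish)[0]
    R=cv2.Rodrigues(z["r"])[0];o=-R.T@z["t"].ravel();d=a-o
    s=((C0+h*n-o)@n)/(d@n);P=o+s*d-C0
    return np.array([P@ex,P@ey])
z=load("wrist0")
for a,b in [(135,528),(150,518),(165,508),(180,497),(195,488)]:
    r=ray(z,140+a/1.9,120+b/1.9,True,.043)*1e3; print(r.round(1),(r-(-20,-70)).round(1))
z=load("scene0");print('scene')
for a,b in [(122,266),(182,250)]:
    print((ray(z,180+a/3,200+b/3,False,.043)*1e3).round(1))
z=load("side0");print('side'); k=600/160
for a,b in [(420,232),(450,187),(475,190)]:
    print((ray(z,240+a/k,150+b/k,False,.043)*1e3).round(1))
im=load("side0")["p"][180:240,330:400,::-1]
cv2.imwrite("pics/k_side.png",cv2.resize(im,None,fx=8,fy=8,interpolation=2))
im=load("scene0")["p"][265:330,205:275,::-1]
cv2.imwrite("pics/k_scene.png",cv2.resize(im,None,fx=8,fy=8,interpolation=2))
E
```

```text
[-16.8 -66.7] [3.2 3.3]
[ -6.4 -52.7] [13.6 17.3]
[  3.1 -39.9] [23.1 30.1]
[ 12.  -27.4] [32.  42.6]
[ 20.3 -17. ] [40.3 53. ]
scene
[-31.6 -85.2]
[-10.8 -54. ]
side
[-14.7  -6. ]
[ -9.5 -57.1]
[-21.2 -71. ]
```

View pics/k_side.png

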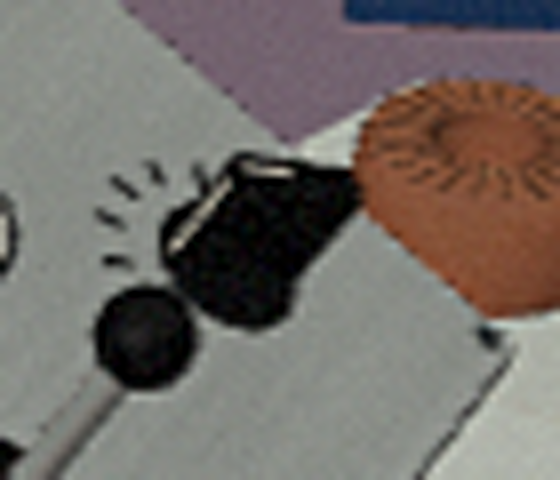

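View pics/k_scene.png

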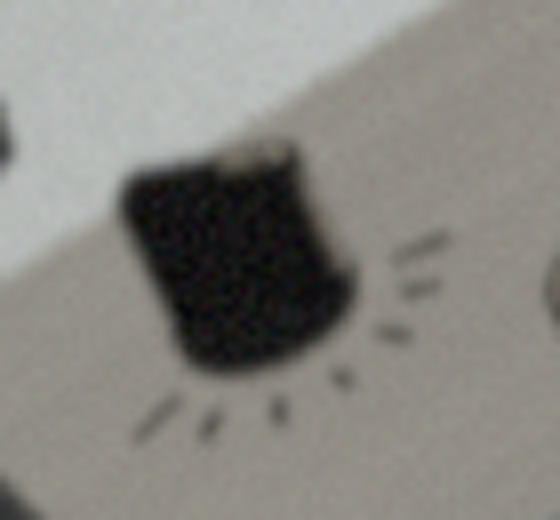

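```bash
python3 - <<'E'
from h import *
from plant import robot
p=robot.get_obs()["position"]
g=W((-.02,-.07,.03))-(0,0,.019); b=W((-.02,.07,.075)); print("knob tcp",g,"ball",b,frame())
print((g-p)/.06)
for n in("wrist",):
  z=load(n+"0");print("cam",-cv2.Rodrigues(z["r"])[0].T@z["t"].ravel())
E
```

```text
knob tcp [ 0.52747844 -0.16196595  0.09348076] ball [ 0.52418679 -0.02020765  0.15145191] (array([ 0.8580128 , -0.11753313,  0.5       ]), array([0.13571557, 0.99074784, 0.        ]), array([-0.49537392,  0.06785779,  0.8660254 ]))
[-1.61780387 -2.70013207 -2.28270956]
cam [0.62510843 0.08244736 0.3722164 ]
```

```bash
python3 -m crank '[[1,-0.2,-0.34,0,1],[1,-0.2,-0.34,0,1],[1,-0.2,-0.34,0,1],[1,-0.2,-0.34,0,1],[1,-0.2,-0.34,0,1],[1,-0.2,-0.34,0,1],[1,-0.2,-0.34,0,1],[1,-0.2,-0.34,0,1]]'; python3 -m crank '[[1,0,0,0,1],[1,0,0,0,1],[1,0,0,0,1],[1,0,0,0,1],[1,0,0,0,1],[1,0,0,0,1],[1,0,0,0,1],[1,0,0,0,1]]'; python3 -m crank '[[1,0,0,0,1],[1,0,0,0,1],[1,0,0,0,1],[1,0,0,0,1],[1,0,0,0,0.5],[1,0,0,0,0],[1,0,0,0,0],[1,0,0,0,0]]'
cat > snap.py <<'E'
import sys
from h import *
from plant import robot
tag=sys.argv[1]
o=robot.get_obs();print(o["time_s"],o["position"].round(4),np.degrees(o["ee_rot"]).round(2),o["contact_force"].round(1),o["width"])
for n in sys.argv[2:]:
    i=robot.camera_info(n);p,d=robot.get_image(n);cv2.imwrite(f"pics/{n}{tag}.png",p[:,:,::-1])
    np.savez(f"{n}{tag}.npz",p=p,d=d,K=i["camera_matrix"],r=i["rvec"],t=i["tvec"])
E
python3 snap.py 1 wrist
```

```text
time_s: 1.15
position: [0.5284, -0.1638, 0.231]
ee_rot: [-1.571, 0.0, -1.01]
contact_force: [0.3, -0.5, -0.6]
width: 0.997
time_s: 2.15
position: [0.5288, -0.1631, 0.2309]
ee_rot: [-1.571, 0.001, -0.452]
contact_force: [-0.3, 0.4, -0.9]
width: 1.004
time_s: 3.15
position: [0.529, -0.1632, 0.2313]
ee_rot: [-1.571, 0.0, -0.14]
contact_force: [0.5, 0.3, -0.4]
width: 1.002
3.15 [ 0.529  -0.1632  0.2313] [-90.     0.    -8.02] [ 0.5  0.3 -0.4] 1.0020537290631348
```

View pics/wrist1.png

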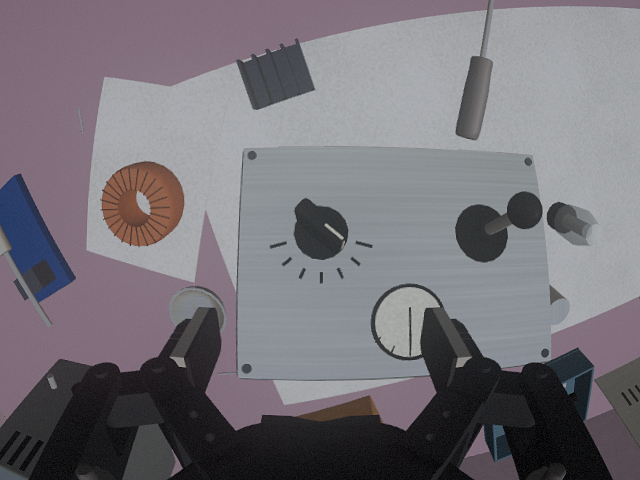

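The wrist view shows the knob disc centred near (321,232). Its white mark runs to (345,240), about 50° left of up-slope, so it's on the first click. I'll check the pose with this view.

```bash
python3 - <<'E'
from h import *
z=load("wrist1")
for nm,p in [("disc",(-.02,-.07,.006)),("ball",(-.02,.07,.075)),("meter",(.053,0,.006)),("boot0",(-.02,.07,.0)),("c",(-.1,.14,0)),("c",(-.1,-.14,0)),("c",(.1,-.14,0)),("c",(.1,.14,0))]:
    print(nm,proj(z,W(p),True)[0].round(1), (W(p)).round(4))
g=z["p"].astype(np.uint8)
m=((g.max(-1)<50)).astype(np.uint8)
m2=m.copy()
cv2.imwrite("pics/m.png",cv2.resize(g[120:390,225:560,::-1],None,fx=1.9,fy=1.9,interpolation=2))
c=cv2.HoughCircles(cv2.cvtColor(g,cv2.COLOR_RGB2GRAY)[180:250,495:560],cv2.HOUGH_GRADIENT,1,50,param1=80,param2=10,minRadius=13,maxRadius=24);print(c)
E
```

```text
disc [322.5 233.6] [ 0.5394 -0.1636  0.0917]
ball [526.2 213. ] [ 0.5242 -0.0202  0.1515]
meter [411.5 324. ] [ 0.6115 -0.1028  0.1282]
boot0 [483.4 234.7] [ 0.5613 -0.0253  0.0865]
c [535.4 155. ] [0.5022 0.0535 0.0465]
c [243. 147.] [ 0.4642 -0.224   0.0465]
c [236.2 381.4] [ 0.6358 -0.2475  0.1465]
c [553.3 364. ] [0.6738 0.03   0.1465]
[[[28.5 30.5 18.8]]]
```

View pics/m.png

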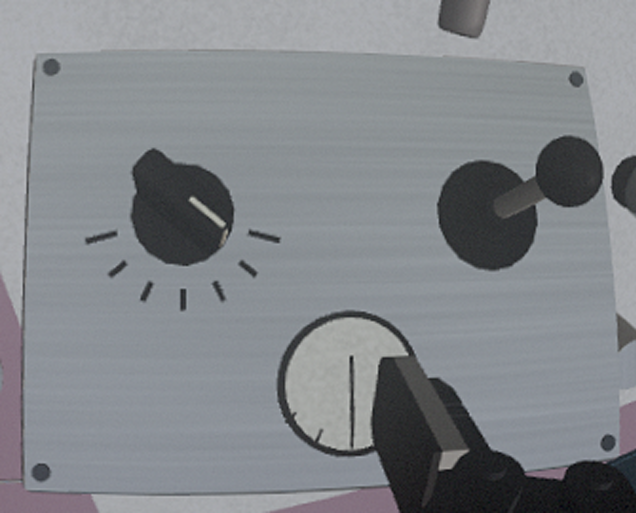

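```bash
python3 -m crank '[[1,-0.04,0,-0.25,0],[1,0,0,-0.25,0],[1,0,0,-0.25,0],[1,0,0,-0.25,0],[1,0,0,-0.25,0],[1,0,0,-0.25,0],[1,0,0,-0.25,0],[1,0,0,-0.25,0]]'; python3 -m crank '[[1,0,0,-0.14,0],[1,0,0,-0.13,0],[1,0,0,0,0],[1,0,0,0,0],[1,0,0,0,0],[1,0,0,0,0],[1,0,0,0,0],[1,0,0,0,0]]'; python3 snap.py 2 side wrist
```

```text
time_s: 4.2
position: [0.5266, -0.1632, 0.1103]
ee_rot: [-1.571, 0.0, -0.14]
contact_force: [-0.8, -0.2, -0.9]
width: 1.002
time_s: 5.2
position: [0.5266, -0.1632, 0.0952]
ee_rot: [-1.571, -0.0, -0.14]
contact_force: [-0.6, 0.1, -0.1]
width: 1.002
5.2 [ 0.5266 -0.1632  0.0952] [-90.  -0.  -8.] [-0.6  0.1 -0.1] 1.002142666744319
```

View pics/wrist2.png

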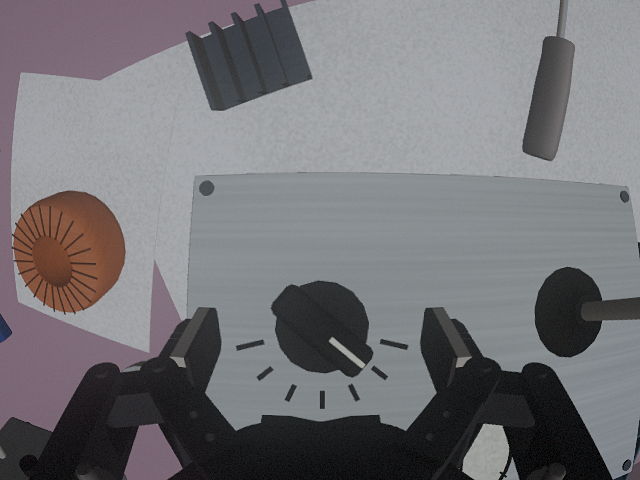

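View pics/side2.png

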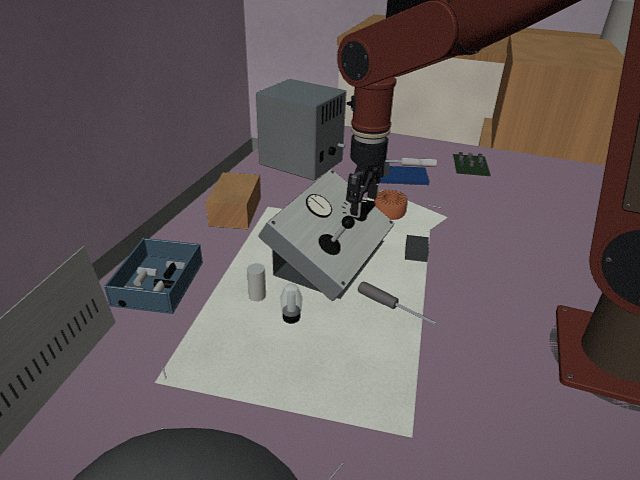

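The knob sits between the open pads: the bar is centred near (321,330), with pad faces at 217 and 424. It points at the second tick, the first click. Squeezing across the slope will turn the bar to straight up-slope.

```bash
python3 -m crank '[[0.6,0,0,0,0],[0.5,0,0,0,0],[0.45,0,0,0,0],[0.4,0,0,0,0],[0.35,0,0,0,0],[0.3,0,0,0,0],[0.25,0,0,0,0],[0.2,0,0,0,0]]'; python3 snap.py 3 wrist
```

```text
time_s: 6.3
position: [0.5267, -0.1626, 0.0958]
ee_rot: [-1.57, 0.0, -0.14]
contact_force: [-2.2, 4.2, 5.5]
width: 0.433
6.3 [ 0.5267 -0.1626  0.0958] [-8.995e+01  1.000e-02 -7.990e+00] [-2.2  4.2  5.5] 0.4325238496927604
```

View pics/wrist3.png

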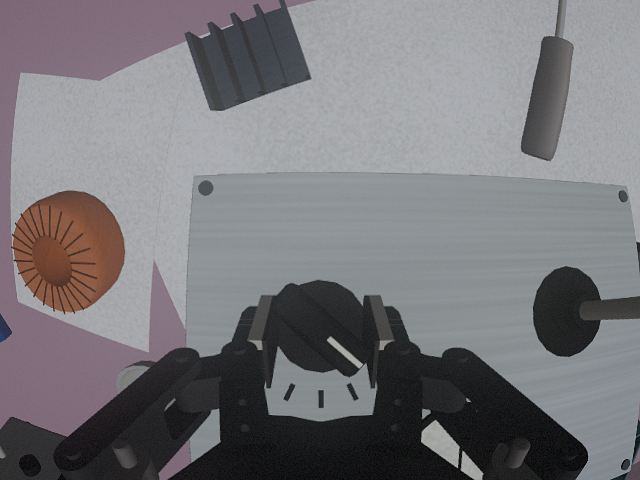

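```bash
python3 -m crank '[[0.15,0,0,0,0],[0.1,0,0,0,0],[0.1,0,0,0,0],[0.1,0,0,0,0],[0.1,0,0,0,0],[0.1,0,0,0,0],[0.1,0,0,0,0],[0.1,0,0,0,0]]'; python3 snap.py 4 wrist
```

```text
time_s: 7.35
position: [0.5267, -0.1625, 0.0958]
ee_rot: [-1.57, 0.0, -0.139]
contact_force: [-2.0, 4.4, 5.4]
width: 0.432
7.35 [ 0.5267 -0.1625  0.0958] [-8.995e+01  1.000e-02 -7.990e+00] [-2.   4.4  5.4] 0.4318399802479225
```

View pics/wrist4.png

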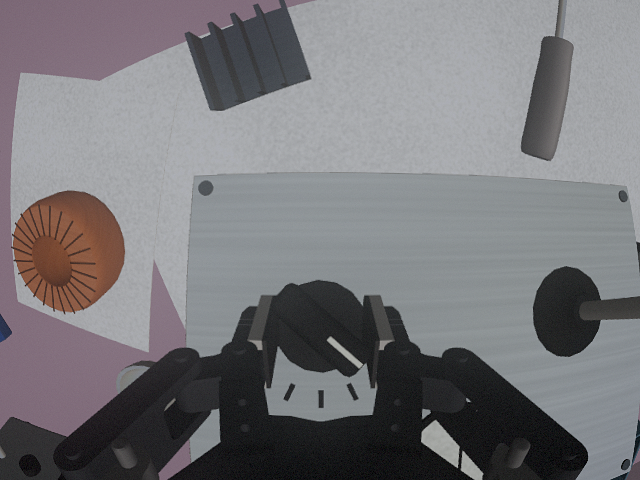

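The pads are stuck by friction on the bar's diagonal corners at 37 mm, and the knob hasn't turned. I'll open a little, rise 9 mm, turn the jaws towards the bar, squeeze, then turn back.

```bash
python3 -m crank '[[0.6,0,0,0,0],[0.6,0,0,0.075,0],[0.6,0,0,0.075,1],[0.6,0,0,0,1],[0.6,0,0,0,1],[0.6,0,0,0,1],[0.6,0,0,0,1],[0.6,0,0,0,1]]';python3 -m crank '[[0.6,0,0,0,1],[0.6,0,0,0,0],[0.3,0,0,0,0],[0.2,0,0,0,0],[0.1,0,0,0,0],[0.1,0,0,0,0],[0.1,0,0,0,0],[0.1,0,0,0,0]]'; python3 snap.py 5 wrist
```

```text
time_s: 8.4
position: [0.5267, -0.1634, 0.1043]
ee_rot: [-1.571, -0.0, 0.281]
contact_force: [0.4, 0.4, 1.5]
width: 0.602
time_s: 9.4
position: [0.5276, -0.1618, 0.106]
ee_rot: [-1.57, -0.002, 0.348]
contact_force: [-3.7, 9.3, 12.2]
width: 0.184
9.4 [ 0.5276 -0.1618  0.106 ] [-89.94  -0.14  19.93] [-3.7  9.3 12.2] 0.18427469644756916
```

View pics/wrist5.png

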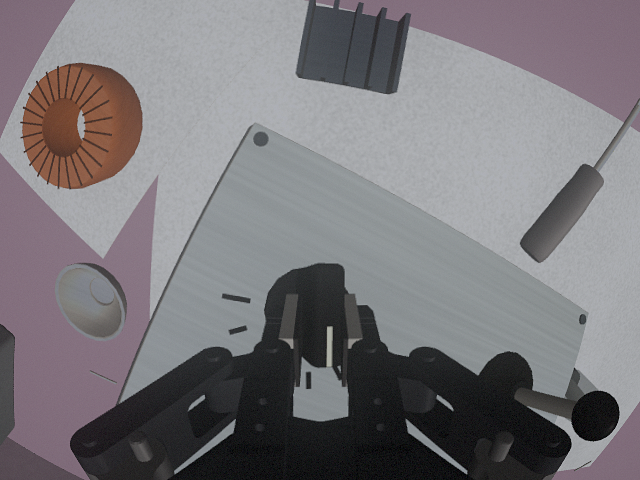

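The bar is now aligned in the jaws (gap about 16 mm, bar at (325,315)). I'll loosen slightly, turn back −28°, then squeeze.

```bash
python3 -m crank '[[0.26,0,0,0,0],[0.26,0,0,0,-1],[0.26,0,0,0,-1],[0.26,0,0,0,-1],[0.26,0,0,0,-1],[0.26,0,0,0,-1],[0.26,0,0,0,-1],[0.26,0,0,0,-1]]';python3 -m crank '[[0.2,0,0,0,0],[0.15,0,0,0,0],[0.1,0,0,0,0],[0.1,0,0,0,0],[0.1,0,0,0,0],[0.1,0,0,0,0],[0.1,0,0,0,0],[0.1,0,0,0,0]]'; python3 snap.py 6 wrist
```

```text
time_s: 10.45
position: [0.5256, -0.162, 0.1034]
ee_rot: [-1.569, 0.003, -0.142]
contact_force: [-1.1, 3.8, 0.7]
width: 0.26
time_s: 11.45
position: [0.5265, -0.1629, 0.1041]
ee_rot: [-1.57, 0.0, -0.14]
contact_force: [-1.9, 4.7, 2.9]
width: 0.147
11.45 [ 0.5265 -0.1629  0.1041] [-8.997e+01  2.000e-02 -8.000e+00] [-1.9  4.7  2.9] 0.14722752953336507
```

View pics/wrist6.png

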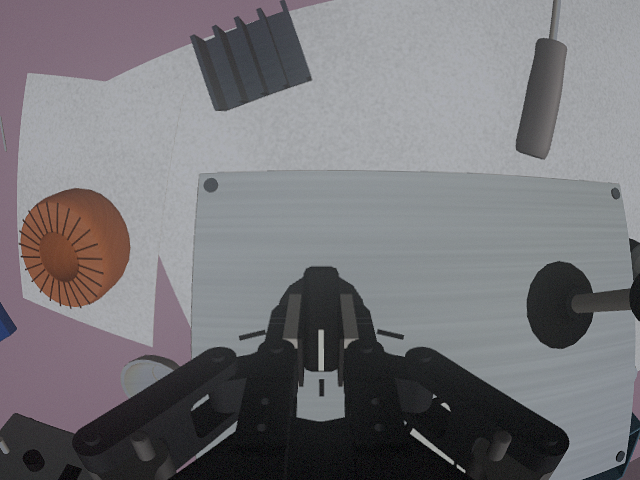

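The pointer is on the middle tick at (321,385). Next: let go, wait, then lift.

```bash
python3 -m crank '[[0.7,0,0,0,0],[0.7,0,0,0,0],[0.7,0,0,0,0],[0.7,0,0,0,0],[0.7,0,0,0,0],[0.7,0,0,0,0],[0.7,0,0,0,0],[0.7,0,0,0,0]]';python3 -m crank '[[0.7,0,0,0.3,0],[0.7,0,0,0.3,0],[0.7,0,0,0.3,0],[0.7,0,0,0.3,0],[0.7,0,0,0.3,0],[0.7,0,0,0.3,0],[0.7,0,0,0.3,0],[0.7,0,0,0.2,0]]'; python3 snap.py 7 wrist
```

```text
time_s: 12.5
position: [0.5266, -0.1632, 0.1041]
ee_rot: [-1.571, -0.0, -0.14]
contact_force: [-0.3, -0.5, -0.4]
width: 0.698
time_s: 13.5
position: [0.5269, -0.1633, 0.2436]
ee_rot: [-1.571, -0.001, -0.14]
contact_force: [0.4, 1.0, 0.4]
width: 0.699
13.5 [ 0.5269 -0.1633  0.2436] [-9.002e+01 -6.000e-02 -8.000e+00] [0.4 1.  0.4] 0.6991878067504067
```

View pics/wrist7.png

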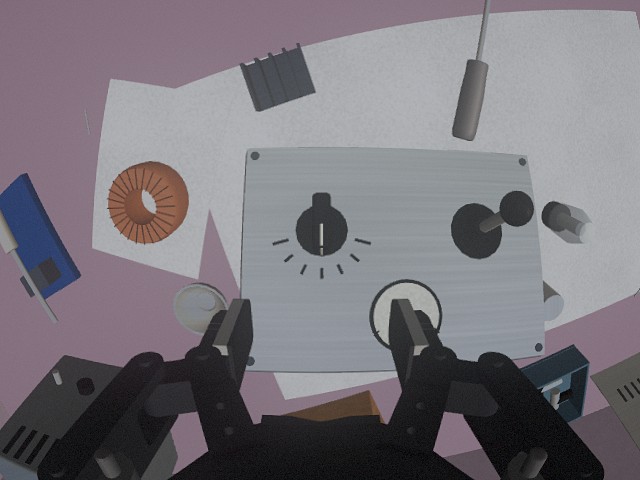

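The knob points at the middle tick, (321,243) to (322,272). Next I'll move over the ball, at (516,208).

```bash
python3 -m crank '[[0.7,-0.01,0.4,0,0],[0.7,-0.01,0.4,0,0],[0.7,-0.01,0.4,0,0],[0.7,-0.01,0.4,0,0],[0.7,-0.01,0.4,0,0],[0.7,-0.01,0.37,0,0],[0.7,0,0,0,0],[0.7,0,0,0,0]]'; python3 snap.py 8 wrist scene
```

```text
time_s: 14.55
position: [0.5229, -0.0214, 0.2419]
ee_rot: [-1.571, 0.0, -0.139]
contact_force: [-0.4, 0.4, 0.5]
width: 0.698
14.55 [ 0.5229 -0.0214  0.2419] [-9.002e+01  2.000e-02 -7.990e+00] [-0.4  0.4  0.5] 0.6976008250853645
```

View pics/wrist8.png

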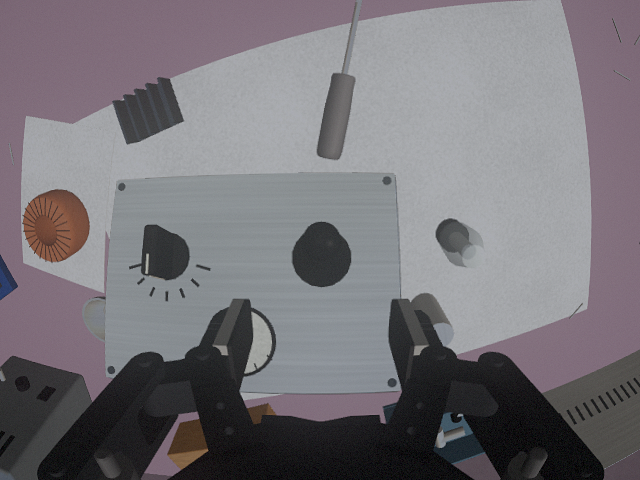

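The ball, near (321,240), is centred between the pads (250 to 390). Now I'll descend around it.

```bash
python3 -m crank '[[0.7,0,0,-0.3,0],[0.7,0,0,-0.3,0],[0.7,0,0,-0.3,0],[0.7,0,0,-0.3,0],[0.7,0,0,-0.3,0],[0.7,0,0,-0.2,0],[0.7,0,0,-0.2,0],[0.7,0,0,0,0]]'; python3 snap.py 9 wrist scene
```

```text
time_s: 15.65
position: [0.5224, -0.0209, 0.1271]
ee_rot: [-1.571, 0.002, -0.14]
contact_force: [-0.5, 0.7, -1.1]
width: 0.701
15.65 [ 0.5224 -0.0209  0.1271] [-90.    0.1  -8. ] [-0.5  0.7 -1.1] 0.700829913345222
```

View pics/wrist9.png

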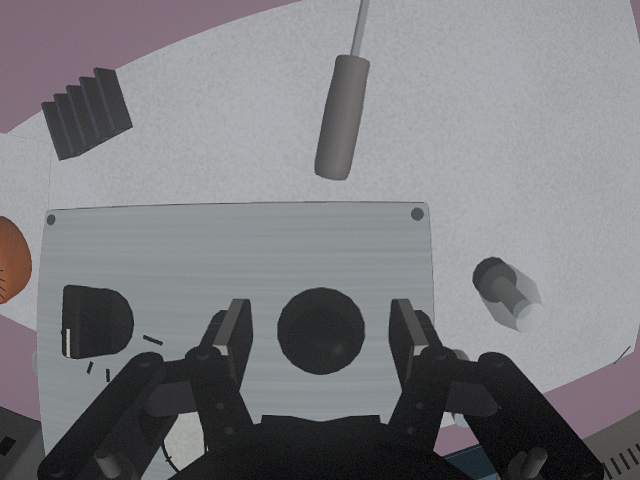

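View pics/scene9.png

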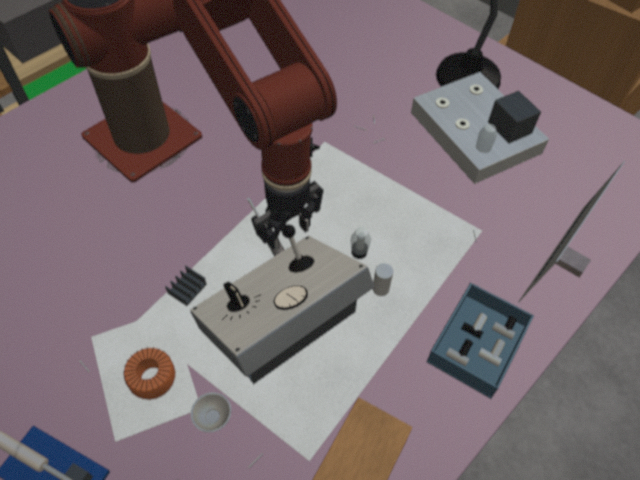

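The ball (321,330) sits midway between the pads (250 and 392). Pushing left now.

```bash
python3 -m crank '[[0.7,0.013,0.1,0,0],[0.7,0.013,0.1,0,0],[0.7,0.013,0.1,0,0],[0.7,0.013,0.1,0,0],[0.7,0.013,0.1,0,0],[0.7,0.013,0.09,0,0],[0.7,0.013,0.09,0,0],[0.7,0.013,0.09,0,0]]'; python3 snap.py 10 wrist scene
```

```text
time_s: 16.75
position: [0.5292, 0.025, 0.1277]
ee_rot: [-1.572, 0.0, -0.14]
contact_force: [0.4, -5.0, -2.7]
width: 0.701
16.75 [0.5292 0.025  0.1277] [-9.005e+01  1.000e-02 -8.000e+00] [ 0.4 -5.  -2.7] 0.7011592777665586
```

View pics/wrist10.png

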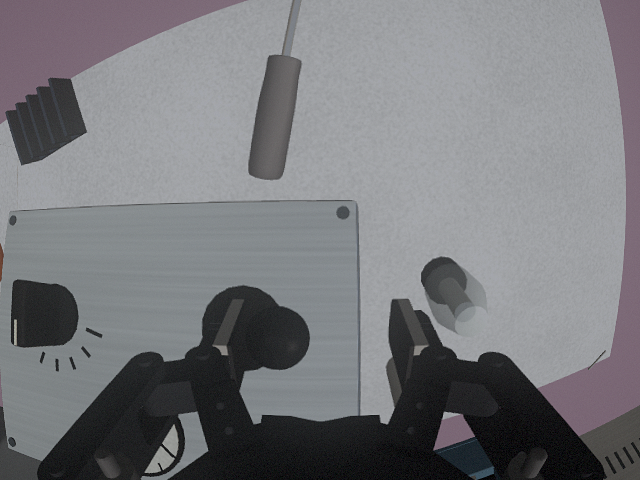

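View pics/scene10.png

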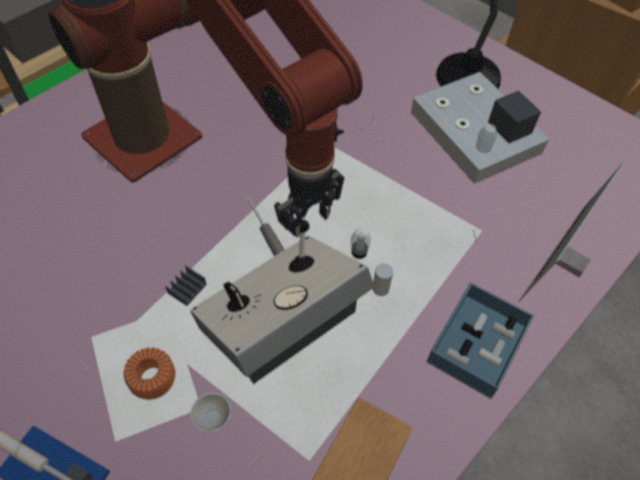

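The ball (277,338) is pressed over by the right pad. It has moved about 31 mm, with 5 N at the tool, so it is at full tilt. Holding.

```bash
for i in 1 2 3; do python3 -m crank '[[0.7,0,0,0,0],[0.7,0,0,0,0],[0.7,0,0,0,0],[0.7,0,0,0,0],[0.7,0,0,0,0],[0.7,0,0,0,0],[0.7,0,0,0,0],[0.7,0,0,0,0]]'; done; python3 snap.py 11 wrist side; python3 - <<'E'
from h import *
z=load("wrist11")
for a in (0,.32,.37,.42):
    print(a,proj(z,W((-.02,.07+.075*np.sin(a),.075*np.cos(a))),True)[0].round(1))
cv2.imwrite("pics/w11.png",cv2.resize(z["p"][260:400,180:420,::-1],None,fx=3,fy=3))
E
```

```text
time_s: 17.85
position: [0.5291, 0.0252, 0.128]
ee_rot: [-1.571, 0.0, -0.14]
contact_force: [0.3, -4.6, -3.1]
width: 0.701
time_s: 18.85
position: [0.5292, 0.0252, 0.1281]
ee_rot: [-1.571, 0.0, -0.14]
contact_force: [-1.9, -4.1, -4.3]
width: 0.697
time_s: 19.85
position: [0.5292, 0.0252, 0.1281]
ee_rot: [-1.571, -0.0, -0.14]
contact_force: [-1.7, -4.6, -3.3]
width: 0.7
19.85 [0.5292 0.0252 0.1281] [-90.  -0.  -8.] [-1.7 -4.6 -3.3] 0.6995452173116795
0 [207.2 340.8]
0.32 [266.6 342.4]
0.37 [275.8 342.3]
0.42 [284.7 342.1]
```

View pics/w11.png

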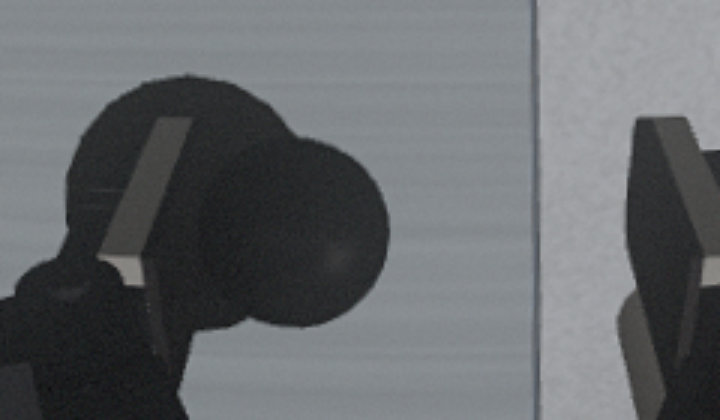

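The estimated tilt is 0.37–0.40 rad, already above 0.32. There's time to spare, so I'll press 3 mm further towards the stop and hold again.

```bash
python3 -m crank '[[0.7,0.007,0.05,0,0],[0.7,0,0,0,0],[0.7,0,0,0,0],[0.7,0,0,0,0],[0.7,0,0,0,0],[0.7,0,0,0,0],[0.7,0,0,0,0],[0.7,0,0,0,0]]'; for i in 1 2; do python3 -m crank '[[0.7,0,0,0,0],[0.7,0,0,0,0],[0.7,0,0,0,0],[0.7,0,0,0,0],[0.7,0,0,0,0],[0.7,0,0,0,0],[0.7,0,0,0,0],[0.7,0,0,0,0]]'; done; python3 snap.py 12 wrist side
```

```text
time_s: 20.95
position: [0.5296, 0.0268, 0.128]
ee_rot: [-1.573, -0.0, -0.14]
contact_force: [-1.9, -9.1, -4.6]
width: 0.699
time_s: 21.95
position: [0.5296, 0.0268, 0.128]
ee_rot: [-1.573, -0.0, -0.14]
contact_force: [-1.3, -10.3, -4.1]
width: 0.701
time_s: 22.95
position: [0.5296, 0.0268, 0.128]
ee_rot: [-1.573, -0.0, -0.14]
contact_force: [-1.6, -9.6, -4.8]
width: 0.701
22.95 [0.5296 0.0268 0.128 ] [-9.014e+01 -1.000e-02 -8.010e+00] [-1.6 -9.6 -4.8] 0.7014767893917273
```

```bash
python3 - <<'E'
from h import *
z=load("wrist12")
for a in (.32,.37,.42):
    print(a,proj(z,W((-.02,.07+.075*np.sin(a),.075*np.cos(a))),True)[0].round(1))
cv2.imwrite("pics/w12.png",cv2.resize(z["p"][260:400,180:420,::-1],None,fx=3,fy=3))
cv2.imwrite("pics/s12.png",cv2.resize(load("side12")["p"][140:320,220:440,::-1],None,fx=3,fy=3))
E
```

```text
0.32 [262.5 341.9]
0.37 [271.7 341.9]
0.42 [280.6 341.7]
```

View pics/s12.png

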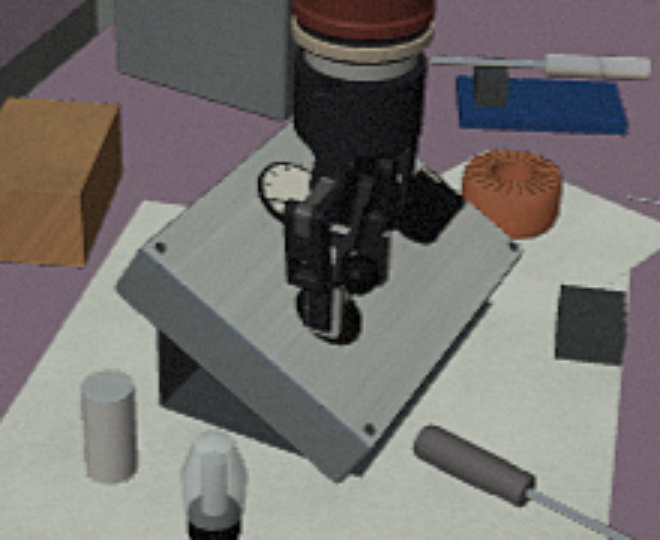

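View pics/w12.png

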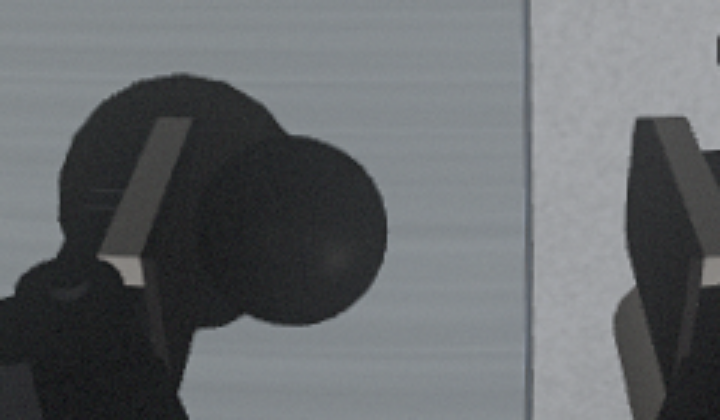

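The side force jumped to about 10 N, so the stick is on its end stop. Moving back gently to let it centre.

```bash
python3 -m crank '[[0.7,-0.014,-0.1,0,0],[0.7,-0.014,-0.1,0,0],[0.7,-0.014,-0.1,0,0],[0.7,-0.014,-0.1,0,0],[0.7,-0.014,-0.1,0,0],[0.7,-0.014,-0.1,0,0],[0.7,-0.014,-0.1,0,0],[0.7,-0.014,-0.1,0,0]]'; python3 -m crank '[[0.7,0,0,0,0],[0.7,0,0,0,0],[0.7,0,0,0,0],[0.7,0,0,0,0],[0.7,0,0,0,0],[0.7,0,0,0,0],[0.7,0,0,0,0],[0.7,0,0,0,0]]'; python3 snap.py 13 wrist
```

```text
time_s: 24.05
position: [0.5228, -0.0201, 0.128]
ee_rot: [-1.571, 0.0, -0.14]
contact_force: [0.6, 0.7, 0.1]
width: 0.702
time_s: 25.05
position: [0.5229, -0.0198, 0.1281]
ee_rot: [-1.571, -0.0, -0.14]
contact_force: [0.0, -0.3, 0.0]
width: 0.7
25.05 [ 0.5229 -0.0198  0.1281] [-90.  -0.  -8.] [ 0.  -0.3  0. ] 0.7004061483305148
```

View pics/wrist13.png

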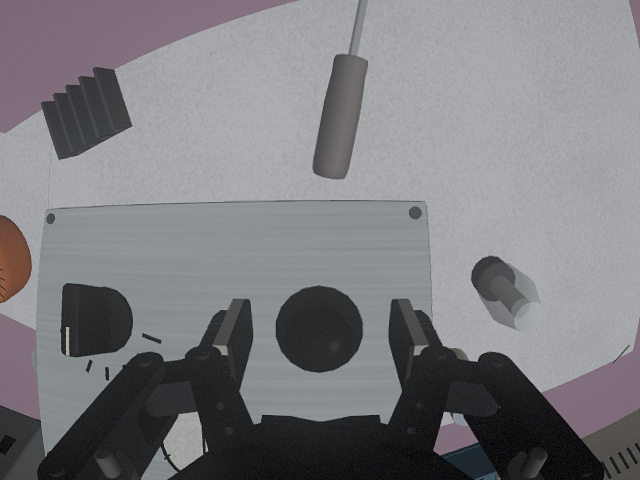

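The ball is centred again at (319,329), clear of both pads. Lifting straight up.

```bash
python3 -m crank '[[0.7,0,0,0.25,0],[0.7,0,0,0.25,0],[0.7,0,0,0.25,0],[0.7,0,0,0.25,0],[0.7,0,0,0.25,0],[0.7,0,0,0.25,0],[0.7,0,0,0.25,0],[0.7,0,0,0.25,0]]'; python3 -m crank '[[0.7,0,0,0,0],[0.7,0,0,0,0],[0.7,0,0,0,0],[0.7,0,0,0,0],[0.7,0,0,0,0],[0.7,0,0,0,0],[0.7,0,0,0,0],[0.7,0,0,0,0]]'; python3 snap.py 14 wrist scene
```

```text
time_s: 26.1
position: [0.5229, -0.0198, 0.249]
ee_rot: [-1.571, 0.0, -0.14]
contact_force: [0.6, 0.8, -0.8]
width: 0.7
time_s: 27.1
position: [0.5229, -0.0198, 0.2481]
ee_rot: [-1.571, -0.0, -0.14]
contact_force: [-0.4, 0.5, -0.6]
width: 0.7
27.1 [ 0.5229 -0.0198  0.2481] [-90.  -0.  -8.] [-0.4  0.5 -0.6] 0.7004056147778414
```

View pics/wrist14.png

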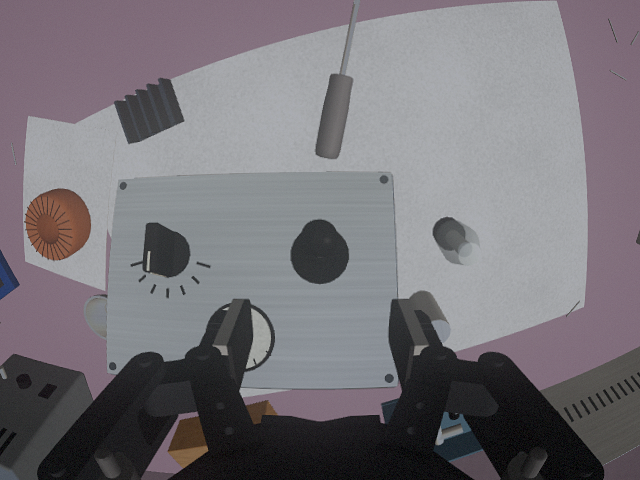

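View pics/scene14.png

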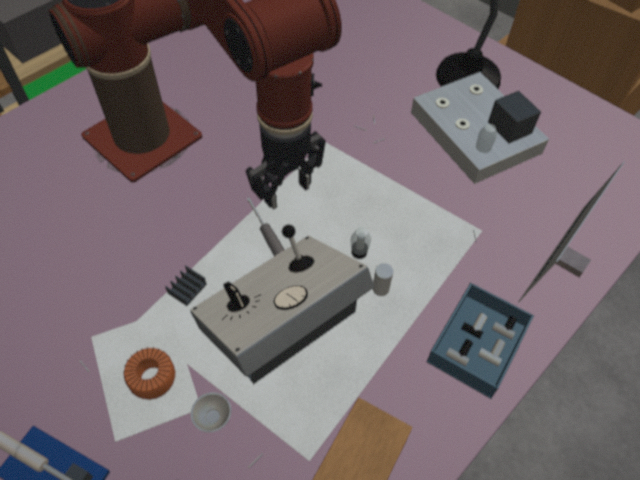

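The stick is upright (ball at (289,231) in the scene view, as at the start), and the knob still points up-slope. The bystanders haven't moved and the arm is clear, so I'm handing in.

```bash
python3 -c "
from plant import robot
print(robot.close_job())"
```

```text
the job is handed in; nothing more can be done
None
```

I finished the job and handed it in at about 27 s of the 53 s allowed; the system gave no verdict.

- **Selector:** it started on the first click. My first squeeze jammed on the bar's corners without turning it. I turned the jaws 28° towards the bar, gripped, turned back and let go. A wrist picture then showed the pointer on the middle tick, the third click, and it still points up-slope in the last pictures.
- **Joystick:** I pushed it left and held it for about 3 s at an estimated 0.37–0.40 rad. I then pressed 3 mm further, and the force rose from 5 N to 10 N, which indicates the end stop, and held for about 3 s more. Easing back let it centre without contact; it was never pushed towards the selector.
- **Last checks:** the ball is back at its starting position in the scene camera and the bystanders look unmoved. The arm is clear, and the force reading is about 1 N, which is just noise.
- **Disagreement:** the cameras and my pose for the console differed by 2–4 mm. This did not affect the result.

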